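# Push the power module home and fold its lever

### The job

One plug-in power module stands part-way out of the shelf with its locking lever swung out. With the lever still out, push the module straight along its bay until it is fully home against the connector at the back, then push the lever round until it lies flat on the front plate. It is all done by pushing: do not lift the module or pull it out, and leave the other modules and the things on the bench where they are.

Things in the scene. Friction and masses are not known exactly. Their poses are not given: they have to be found in the camera images.
- module_face (a point): The power module to be pushed: a loose steel box 220 mm long (x), 84 mm wide (y), 40 mm high, about 0.85 kg, lying in its bay and sticking 45 to 90 mm out of the shelf. This point is the middle of its black front plate (on the surface, half-way up, 32 mm above the bench). Axes: x into the shelf (the way to push), y along the shelf to the left seen from the robot, z up. Its lever is hinged 36 mm to the +y side; the front plate is bare from y = -42 mm to y = +30 mm.
- module_lever (a joint): Locking lever of that module, in rad: 0 = flat on the front plate, 1.6 = its limit, standing straight out; starts 1.15 to 1.5. The hinge axis is upright; the lever stays where it is left (stiff hinge, 1 to 2 N at its free end).
- module_lever_hinge (a point): Hinge axis of the lever at half its height: 6 mm in front of the front plate (-x), 36 mm to the +y side of its middle, 32 mm above the bench. Its axes turn with the lever: the lever runs 50 mm along its -y axis; at joint value 0 the axes are those of module_face, and opening swings the free end towards -x.
- module_lever_end (a point): Free end of the bright steel lever, 50 mm from the hinge axis, half-way up. The lever is a flat bar 5 mm thick and 15 mm high (25 to 40 mm above the bench) with a plain rounded end. Shut, it lies across the left half of the front plate, its outside about 9 mm in front of the plate.
- bay_a: The bay of the shelf in which this module stands. Origin: middle of the bay on the shelf's front line, on the shelf floor 12 mm above the bench; x into the shelf, y to the left, z up. A black connector block 220 mm in stops the module: fully home, its front plate is at x = 0 here, flush with the front of the shelf. The bay is 86.5 mm wide between its side walls, 1 mm play a side; bays are 88 mm apart.
- shelf: Fixed sheet-metal power shelf, 483 mm wide over its ears (y), 245 mm deep (x), its upper edge 55 mm above the bench, open on top and in front. Origin: middle of its front line, on the bench; x into the shelf, away from the robot, y to the left. Its four bays are centred at y = 132, 44, -44 and -132 mm; one is closed by a plain plate; a controller stands left of them and two breakers right. It does not move.
- module_b: Another module of the same kind, home in its bay with its lever shut: to be left alone. Origin: middle of the lower edge of its front plate. Its shut lever stands about 10 mm out from the plate.
- module_c: Another module of the same kind, home in its bay with its lever shut: to be left alone. Origin: middle of the lower edge of its front plate.
- choke: Copper ring-shaped choke, 62 mm across, 37 mm high, lying on the bench left of the shelf's front: to be left alone. Origin: centre of its underside.
- capacitor: Black upright can capacitor, 35 mm across, 60 mm high, on the bench right of the shelf's front: to be left alone. Origin: centre of its underside.
- screwdriver: Screwdriver about 200 mm long lying on the bench to the left of the shelf, beyond the choke, pointing roughly away from the robot: to be left alone. Origin: under its middle.
Not all that is in view belongs to the job. What is shaped like the part that bears module_face but blue is not meant.

How it is judged:
By the outcome, as a careful person would: the job done as asked, in the order asked, and still so for the second after the job is handed in, with the robot touching nothing.
It also fails if it takes over 48 s, if anything falls off the work surface, if the arm or the gripper's body presses on something with over 40 N, if the wrist force passes 120 N, or if a joint passes its speed limit or range.

### The arm

A 6-joint arm with a two-finger parallel gripper is mounted at the origin on the work surface. World frame = base frame: x ahead of the robot, y to its left, z up, the work surface at z = 0. Lengths are in m, angles in rad, forces in N, time in s.
With the tool pointing down it reaches from about 0.275 to 0.825 m from the base axis. Payload 4.9 kg.
Tool frame: the origin (TCP) lies on the centre line of the jaws, within the pads' length; the fingertips stand 19 mm ahead of it and the grasp point (between the pads) is the TCP; y points along the fingers, z is the direction in which the jaws open and shut, and the axes are right-handed (so a half turn about y gives the same grasp; the last joint's range is limited). The gripper opens to 85 mm and grips with 20 to 120 N. Pads are 22 mm wide; open, the fingers measure 114 mm over their backs; the gripper's body (76 mm by 85 mm) begins 54 mm behind the grasp point. The pads swing forward as they close: fully open they stand 13 mm farther back than shut.
Start: joints at [-1.333, 0.326, -0.193, 1.052, 0, 1.437], TCP at [0.2, -0.512, 0.25] pointing down, gripper open.
Joint ranges: [-2.65, 2.65], [-0.97, 1.79], [-1.3, 1.35], [-1.93, 2.1], [-1.47, 1.37], [-3.14, 3.14]. Speed limits (rad/s): [2.57, 2.57, 3.14, 3.14, 3.14, 3.14].

### API

Orientations are given as a unit quaternion [w, x, y, z].
In Python, from bench import r, viewer gives the robot as it stands.
- The arm moves only by the tool send_rows, never from a script. Its argument "moves" is one flat list of numbers, 5 for each row, row after row: the finger opening in mm, from 0 to 85.4, then the shift along the tool's x, y, z in units of 25 mm (1.0 is 25 mm), then the turn about the tool's y in units of 6 degrees (1.0 is 6 degrees). A call has 1 to 10 rows; each row shifts and turns the commanded pose from where the row before left it, along the tool's axes as they then stand; what a row does not reach is not made up. A row lasts 1/10 s, in which the tool goes at most 50 mm and 8.59 degrees, less where a joint would pass 70% of its speed; a pose out of reach is approached as far as the arm can. A call is refused whole if a number of a shift passes 1 or a number of a turn 1, either way. A call with a gripper value outside its range is refused whole. The fingers move at their own pace and stop on an object; "force" is the grip in N (left out, the last holds). Time passes only in rows, so rows that do not move let the fingers close. It gives the time, the measured TCP pose, the force and the opening at its end, in the units of the state.
- r.sense(): the state, without advancing time (a new reading comes with each control period).
- viewer.camera(name): name is "side" or "top"; returns the picture (420x560x3 uint8, red, green, blue); there is no depth.
- viewer.calibration(name): a dict with "camera_matrix" (3x3 intrinsics, pixels), "position" and "attitude" of the camera in the world. Camera axes: x right, y down, z forward; pixel columns grow to the right and rows downward; lengths in m; the calibration is good to about 2 mm. A picture is of the moment at which its call begins. calibration takes no time and is no camera call.
- r.finish_job(): hands the job in, once; it reports no verdict.
The state is a dict: "time": time; "joint_positions": joint angles; "qvel": joint speeds; "joint_torque": joint torques, N m; "eef_pos": TCP position; "tool_rot": TCP orientation; "wrist_force": force on the tool from outside, world axes, zero at the start; "wrist_torque": the same for the moment, N m; "grip_width": finger opening in m.
Only numpy, scipy, OpenCV 4.12 (cv2) and the standard library are available. Lean on these libraries where they do the work, as an engineer would, in place of code of your own. Each camera call takes 0.05 s, during which the arm holds its last target. There are 200 camera calls.

## Working session

There is one attempt and no reset: what is moved stays moved. The work goes in short steps, Python scripts to look and compute and a tool call to move; the robot and the scene stay as the last step left them, time stands still between calls to the robot, and variables do not carry over. Pictures are saved under pics/ and viewed, about 8 in all and at most 12, crops included, and the job is handed in when it is done.

Besides the shell and the picture viewer there is one more tool, called after "Emit:" as a command line: name --argument value ..., lists and objects as JSON in quotes. send_rows: Moves the arm, as the interface text tells. Its arguments: {"type":"object","properties":{"moves":{"type":"array"},"force":{"type":"number"}},"required":["moves"]}

```bash
mkdir -p pics; ls; cat > h.py <<'E'
import numpy as np, cv2
from scipy.spatial.transform import Rotation as R
from bench import r, viewer
def q(a): return R.from_quat(np.r_[a[1:],a[0]])
def snap(n,f):
    im=viewer.camera(n); cv2.imwrite(f,im[:,:,::-1]); return im
def rot(c):
    a=np.array(c["attitude"],float)
    return a if a.shape==(3,3) else q(a).as_matrix()
def ray(n,u,v,z):
    c=viewer.calibration(n); K=np.array(c["camera_matrix"]); p=np.array(c["position"])
    d=rot(c)@np.linalg.solve(K,[u,v,1.]); return p+d*(z-p[2])/d[2]
def proj(n,P):
    c=viewer.calibration(n); K=np.array(c["camera_matrix"]); x=K@(rot(c).T@(np.array(P)-c["position"])); return x[:2]/x[2]
def tool():
    s=r.sense(); m=q(s["tool_rot"]).as_matrix(); return s,np.array(s["eef_pos"]),m
E
python3 - <<'E'
from h import *
for n in("top","side"):
    im=snap(n,f"pics/{n}0.png"); print(viewer.calibration(n))
s,p,m=tool(); print(s,m.round(3))
E
```

```text
pics
{'camera_matrix': array([[403.97021541,   0.        , 270.25024482],
       [  0.        , 403.97021541, 207.90640356],
       [  0.        ,   0.        ,   1.        ]]), 'position': array([0.42494216, 0.05516655, 1.09092556]), 'attitude': array([ 0.0194979 , -0.70536315,  0.70853995, -0.00733451])}
{'camera_matrix': array([[435.41366019,   0.        , 286.73130681],
       [  0.        , 435.41366019, 212.24309218],
       [  0.        ,   0.        ,   1.        ]]), 'position': array([ 0.44467281, -0.77190822,  0.85246566]), 'attitude': array([-0.39303522,  0.91947049,  0.0062617 ,  0.00762437])}
{'time': 0.1, 'joint_positions': array([-1.33319931e+00,  3.26844541e-01, -1.93489721e-01,  1.05203417e+00,
        5.10483923e-06,  1.43656834e+00]), 'qvel': array([ 1.62909009e-03, -2.64355054e-03,  2.13956100e-03, -1.02414683e-05,
        7.43144527e-04, -1.97942267e-03]), 'joint_torque': array([ 7.96662571e-04, -4.44238794e+01,  2.63038498e+01,  7.85821670e-03,
       -1.98371790e-04, -7.34220748e-06]), 'eef_pos': array([ 0.19970132, -0.51192013,  0.24959166]), 'tool_rot': array([ 0.13067706, -0.13073088,  0.69547687, -0.69436652]), 'wrist_force': array([-0.46934648,  0.07742994,  0.05206688]), 'wrist_torque': array([-0.00400924,  0.02427504, -0.0200915 ]), 'grip_width': 0.08526303546438983} [[-0.932 -0.     0.363]
 [-0.363  0.002 -0.932]
 [-0.    -1.    -0.002]]
```

View pics/top0.png

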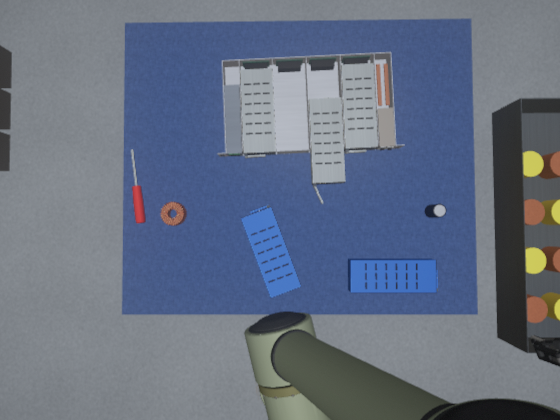

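View pics/side0.png

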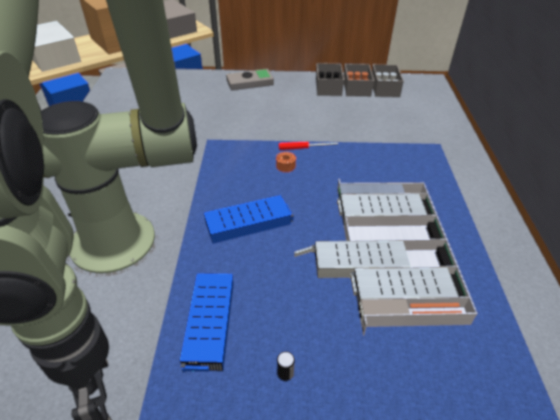

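The top view shows the module at (308–345, 97–183), with its lever from about (314,185) to (322,203). The shelf's front line runs from (220,154) to (403,146). Two blue decoys lie in front of the shelf, at (270,250) and (393,275). Next I'll measure the module and lever.

```bash
python3 - <<'E'
from h import *
im=cv2.imread("pics/top0.png"); hsv=cv2.cvtColor(im,cv2.COLOR_BGR2HSV)
m=((hsv[:,:,1]<90)).astype(np.uint8)*255
roi=np.zeros_like(m); roi[158:212,295:360]=255
g=m&roi
cs,_=cv2.findContours(g,cv2.RETR_EXTERNAL,cv2.CHAIN_APPROX_NONE)
for c in cs: print(cv2.boundingRect(c),cv2.contourArea(c))
# body side edges & front edge, per row / column
L=[];Rr=[]
for v in range(160,180):
    x=np.where(g[v])[0]; L.append((x.min(),v)); Rr.append((x.max()+1,v))
F=[]
for u in range(326,343):
    x=np.where(g[:,u])[0]; F.append((u,x.max()+1))
print(L[0],L[-1],Rr[0],Rr[-1],F[0],F[-1])
for v in range(182,208): print(v,np.where(g[v])[0])
P=lambda uv,z:ray("top",uv[0],uv[1],z)
for nm,E in(("L",L),("R",Rr),("F",F)):
    a=np.array([P(e,.052)[:2] for e in E]); d=cv2.fitLine(a.astype(np.float32),cv2.DIST_HUBER,0,.001,.001).ravel(); print(nm,d,a.mean(0))
print("ears",P((221,154),.055),P((403,146),.055))
big=cv2.resize(im[140:220,280:380],None,fx=7,fy=7,interpolation=cv2.INTER_CUBIC); cv2.imwrite("pics/c0.png",big)
s=cv2.imread("pics/side0.png"); cv2.imwrite("pics/c1.png",cv2.resize(s[220:340,280:400],None,fx=5,fy=5,interpolation=cv2.INTER_CUBIC))
E
```

```text
(310, 158, 36, 46) 888.0
(np.int64(310), 160) (np.int64(311), 179) (np.int64(345), 160) (np.int64(346), 179) (326, np.int64(184)) (342, np.int64(183))
182 [311 312 313 314 315 316 317 318 319 320 321 322 323 324 325 326 327 328
 329 330 331 332 333 334 335 336 337 338 339 340 341 342 343 344]
183 [312 313 314 315 316 317 318 319 320 321 322 323 324 325 326 327 328 329
 330 331 332 333 334 335]
184 [312 313 314 315 316]
185 [313 314 315 316]
186 [313 314 315 316]
187 [313 314 315 316]
188 [314 315 316 317]
189 [314 315 316 317]
190 [315 316 317 318]
191 [315 316 317 318]
192 [316 317 318]
193 [316 317 318 319]
194 [317 318 319]
195 [317 318 319 320]
196 [318 319 320]
197 [318 319 320 321]
198 [318 319 320 321]
199 [319 320 321 322]
200 [320 321 322]
201 [320 321 322 323]
202 [320 321 322 323]
203 [321 322 323]
204 []
205 []
206 []
207 []
L [ 0.9999681  -0.0079834   0.5630441  -0.03255308] [ 0.56304942 -0.03216658]
R [ 0.99827546  0.0587038   0.5635084  -0.12100165] [ 0.56247456 -0.12099002]
F [ 0.07781898 -0.9969675   0.5262253  -0.09082689] [ 0.5262527  -0.09134065]
ears [0.60438557 0.19966404 0.055     ] [ 0.62169616 -0.26855802  0.055     ]
```

View pics/c0.png

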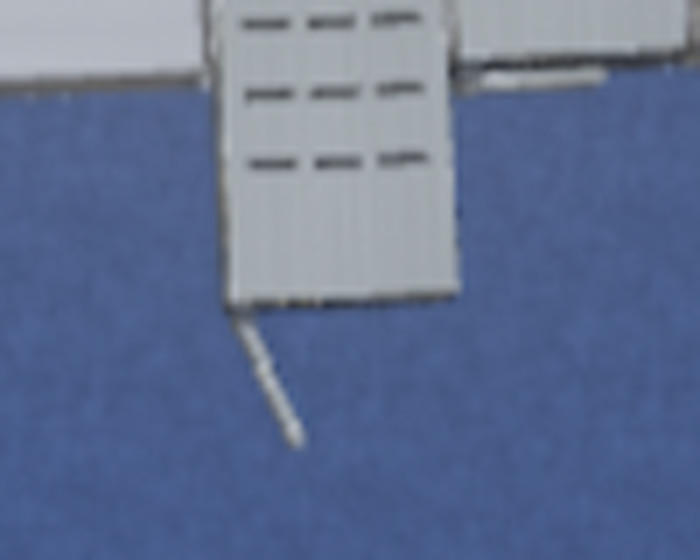

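The crop shows the front edge of the plate at about v=183. The lever's hinge is near (314,185) and its tip near (322,203), so it stands at about 1.2 rad. The shelf yaw is about +0.037 rad and the face is near (0.527, -0.080). I'll close the fingers, line the tool up with the bay and travel over high.

Emit:
send_rows --moves '[0,0,0,0,0.8,0,0,0,0,0.8,0,0,0,0,0.8,0,0,0,0,0.8,0,-0.7,0,-0.9,0,0,-0.7,0,-0.9,0,0,-0.7,0,-0.9,0,0,-0.7,0,-0.9,0,0,-0.7,0,-0.9,0,0,-0.7,0,-0.9,0]' --force 40

```text
time: 1.1
eef_pos: [0.3002, -0.3724, 0.2499]
tool_rot: [0.013, -0.013, 0.707, -0.707]
wrist_force: [0.2, 0.9, 0.2]
grip_width: 0.0002
```

Emit:
send_rows --moves '[0,-0.7,0,-0.9,0,0,-0.7,0,-0.9,0,0,-0.7,0,-0.9,0,0,-0.7,0,-0.9,0,0,-0.7,0,-0.9,0,0,-0.7,0,-0.9,0,0,-0.7,0,-0.9,0,0,-0.7,0,-0.9,0,0,-0.7,0,-0.9,0,0,0,0,0,0]'

```text
time: 2.1
eef_pos: [0.4508, -0.1632, 0.25]
tool_rot: [0.014, -0.014, 0.707, -0.707]
wrist_force: [-0.2, -0.3, 0.2]
grip_width: 0.0001
```

```bash
cat >> h.py <<'E'
psi=.037; ex=np.array([np.cos(psi),np.sin(psi),0]); ey=np.array([-np.sin(psi),np.cos(psi),0])
face=np.array([.527,-.0803,.032])
def st():
    s,p,m=tool(); d=p-face
    print("t",round(s["time"],2),"tcp",p.round(4),"mod mm",(1e3*np.array([d@ex,d@ey,p[2]])).round(1),"yaw",np.degrees(np.arctan2(-m[1,0],-m[0,0])).round(2),"F",np.round(s["wrist_force"],1),"w",round(s["grip_width"],4)); return p,m
E
python3 -c "
from h import *
st()"
```

```text
t 2.1 tcp [ 0.4508 -0.1632  0.25  ] mod mm [-79.2 -80.  250. ] yaw 2.34 F [-0.2 -0.3  0.2] w 0.0001
```

Emit:
send_rows --moves '[0,-0.5,0,-0.7,0,0,-0.5,0,-0.7,0,0,-0.5,0,-0.7,0,0,-0.4,0,-0.7,0,0,0,1,0,0,0,0,1,0,0,0,0,1,0,0,0,0,1,0,0,0,0,1,0,0,0,0,1,0,0]'

```text
time: 3.1
eef_pos: [0.4941, -0.0944, 0.0991]
tool_rot: [-0.013, 0.013, -0.707, 0.707]
wrist_force: [-0.1, 0.3, 0.6]
grip_width: -0.0001
```

Emit:
send_rows --moves '[0,0,0.8,0,0,0,0,0,0,0]'

```text
time: 3.3
eef_pos: [0.492, -0.0937, 0.0777]
tool_rot: [0.011, -0.015, 0.708, -0.706]
wrist_force: [0.5, -0.0, 0.3]
grip_width: -0.0
```

```bash
python3 -c "
from h import *
st()
im=snap('side','pics/s1.png');cv2.imwrite('pics/s1c.png',cv2.resize(im[200:320,260:400,::-1],None,fx=5,fy=5,interpolation=cv2.INTER_CUBIC))
print(proj('side',face),proj('side',face+[0,0,.02]),proj('side',r.sense()['eef_pos']))"
```

```text
t 3.3 tcp [ 0.492  -0.0937  0.0777] mod mm [-35.5 -12.1  77.7] yaw 2.06 F [ 0.5 -0.   0.3] w -0.0
[315.52088271 259.75422942] [316.05496556 254.4050702 ] [302.68584576 250.99211952]
```

View pics/s1c.png

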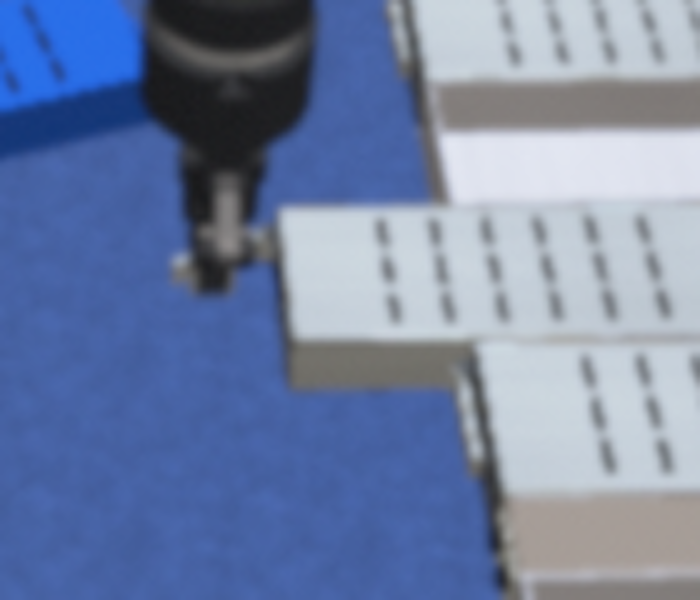

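The crop shows the fingers in front of the plate, which is at crop x≈285, with the lever behind them and clear. Now I'll go down and start pushing.

Emit:
send_rows --moves '[0,0,0.8,0,0,0,0,0.8,0,0,0,0,0,0,0,0,-0.4,0,0,0,0,-0.4,0,0,0,0,-0.3,0,0,0,0,-0.3,0,0,0,0,-0.3,0,0,0]'

```text
time: 4.15
eef_pos: [0.5352, -0.0923, 0.0407]
tool_rot: [-0.011, 0.015, -0.707, 0.707]
wrist_force: [-8.7, -0.8, 7.0]
grip_width: -0.0
```

```bash
python3 -c "
from h import *
st()"
```

```text
t 4.15 tcp [ 0.5352 -0.0923  0.0407] mod mm [  7.7 -12.3  40.7] yaw 2.1 F [-8.7 -0.8  7. ] w -0.0
```

Emit:
send_rows --moves '[0,-0.3,0,0,0,0,-0.3,0,0,0,0,-0.3,0,0,0,0,-0.3,0,0,0,0,-0.3,0,0,0,0,-0.2,0,0,0,0,-0.2,0,0,0]'

```text
time: 4.85
eef_pos: [0.5831, -0.0905, 0.0407]
tool_rot: [-0.011, 0.014, -0.707, 0.707]
wrist_force: [-9.2, -0.9, 6.1]
grip_width: -0.0003
```

```bash
python3 -c "
from h import *
st()
im=snap('top','pics/t1.png');cv2.imwrite('pics/t1c.png',cv2.resize(im[130:220,270:390,::-1],None,fx=6,fy=6,interpolation=cv2.INTER_CUBIC))"
```

```text
t 4.85 tcp [ 0.5831 -0.0905  0.0407] mod mm [ 55.7 -12.3  40.7] yaw 2.1 F [-9.2 -0.9  6.1] w -0.0003
```

View pics/t1c.png

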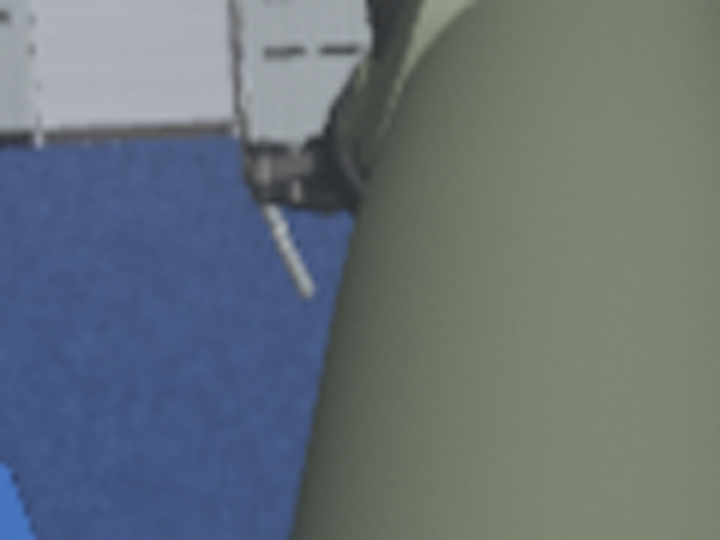

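The lever is still out and the module has moved about 65 mm, with its tip now at crop (308,293). I'll push slowly until it stops.

Emit:
send_rows --moves '[0,-0.1,0,0,0,0,-0.1,0,0,0,0,-0.1,0,0,0,0,-0.1,0,0,0,0,-0.1,0,0,0]'

```text
time: 5.4
eef_pos: [0.5955, -0.09, 0.0406]
tool_rot: [-0.012, 0.014, -0.707, 0.707]
wrist_force: [-7.3, -0.3, 5.3]
grip_width: -0.0001
```

Emit:
send_rows --moves '[0,-0.1,0,0,0,0,-0.1,0,0,0]'

```text
time: 5.6
eef_pos: [0.6005, -0.0899, 0.0406]
tool_rot: [-0.012, 0.014, -0.707, 0.707]
wrist_force: [-7.9, -0.6, 4.4]
grip_width: 0.0004
```

Emit:
send_rows --moves '[0,-0.1,0,0,0]'

```text
time: 5.7
eef_pos: [0.603, -0.0898, 0.0406]
tool_rot: [-0.012, 0.014, -0.707, 0.707]
wrist_force: [-6.7, 0.1, 5.1]
grip_width: 0.0004
```

Emit:
send_rows --moves '[0,-0.1,0,0,0]'

```text
time: 5.8
eef_pos: [0.605, -0.0897, 0.0406]
tool_rot: [-0.011, 0.015, -0.707, 0.707]
wrist_force: [-15.1, -0.9, 12.2]
grip_width: -0.0004
```

Emit:
send_rows --moves '[0,-0.1,0,0,0]'

```text
time: 5.9
eef_pos: [0.605, -0.0897, 0.0404]
tool_rot: [-0.009, 0.016, -0.707, 0.707]
wrist_force: [-20.2, -0.8, 14.8]
grip_width: 0.0002
```

Emit:
send_rows --moves '[0,-0.05,0,0,0]'

```text
time: 6.0
eef_pos: [0.605, -0.0896, 0.0403]
tool_rot: [-0.008, 0.017, -0.707, 0.707]
wrist_force: [-21.6, -1.5, 16.8]
grip_width: 0.0
```

Emit:
send_rows --moves '[0,-0.05,0,0,0]'

```text
time: 6.1
eef_pos: [0.605, -0.0896, 0.0403]
tool_rot: [-0.008, 0.018, -0.706, 0.707]
wrist_force: [-24.5, -1.9, 18.7]
grip_width: -0.0001
```

It stopped firmly at TCP x = 0.605, with 24 N and no creep, which is where flush was expected. I'll back off, lift over the lever, and check.

Emit:
send_rows --moves '[0,0.3,0,0,0,0,0.5,0,0,0,0,0.5,0,0,0,0,0,-0.8,0,0,0,0,-0.8,0,0,0,0,-0.5,0,0,0,0,0,-0.9,0,0,0,0,-0.9,0,0,0,0,-0.9,0,0,0,0,0,0]'

```text
time: 7.1
eef_pos: [0.5776, -0.0209, 0.0933]
tool_rot: [0.015, -0.014, 0.707, -0.707]
wrist_force: [0.3, 0.5, -1.2]
grip_width: -0.0001
```

```bash
cat >> h.py <<'E'
face=face+.0886*ex
E
python3 -c "
from h import *
st()
im=snap('side','pics/s2.png');cv2.imwrite('pics/s2c.png',cv2.resize(im[200:320,280:420,::-1],None,fx=5,fy=5,interpolation=cv2.INTER_CUBIC))"
```

```text
t 7.1 tcp [ 0.5776 -0.0209  0.0933] mod mm [-35.8  57.5  93.3] yaw 2.3 F [ 0.3  0.5 -1.2] w -0.0001
```

View pics/s2c.png

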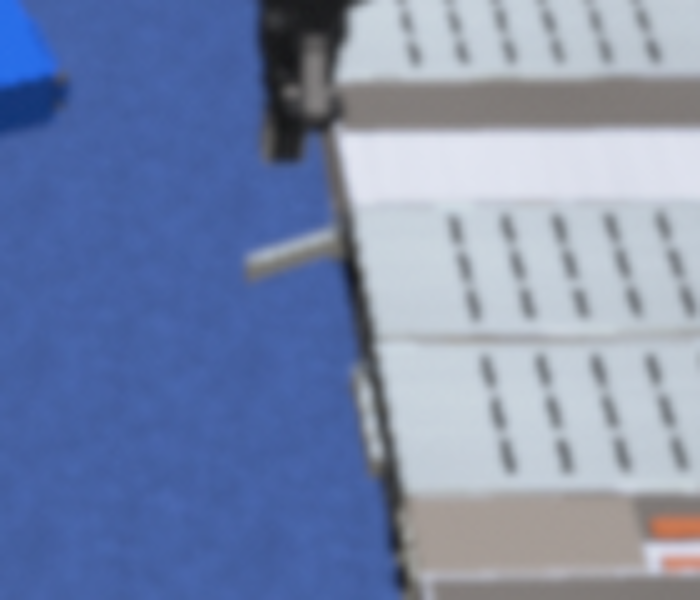

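The module's plate lies flush with the shelf and the neighbouring module, and the lever still stands out to crop (250,265). Next I'll lower the finger on the lever's left and sweep it round.

Emit:
send_rows --moves '[0,0.5,0,0,0,0,0,0.8,0,0,0,0,0.8,0,0,0,0,0.6,0,0,0,0,0,0,0]'

```text
time: 7.65
eef_pos: [0.5636, -0.0245, 0.0361]
tool_rot: [0.012, -0.014, 0.707, -0.707]
wrist_force: [0.2, 0.9, 0.8]
grip_width: 0.0001
```

Emit:
send_rows --moves '[0,0,0,0.4,0,0,0,0,0.4,0,0,0,0,0.4,0,0,-0.1,0,0.25,0,0,-0.1,0,0.25,0,0,0,0,0,0]'

```text
time: 8.25
eef_pos: [0.5718, -0.0676, 0.0381]
tool_rot: [-0.013, 0.012, -0.706, 0.708]
wrist_force: [0.3, -0.0, -0.1]
grip_width: 0.0003
```

```bash
python3 -c "
from h import *
st()
im=snap('side','pics/s3.png');cv2.imwrite('pics/s3c.png',cv2.resize(im[200:320,280:420,::-1],None,fx=5,fy=5,interpolation=cv2.INTER_CUBIC))"
```

```text
t 8.25 tcp [ 0.5718 -0.0676  0.0381] mod mm [-43.3  11.   38.1] yaw 2.01 F [ 0.3 -0.  -0.1] w 0.0003
```

View pics/s3c.png

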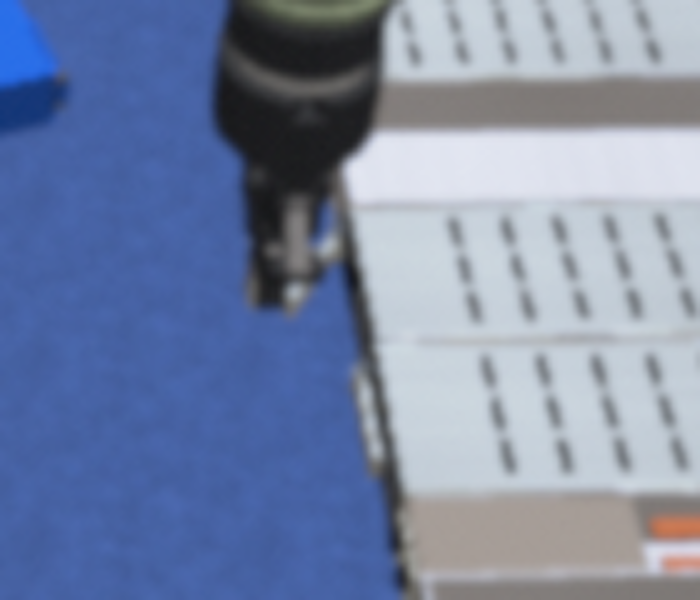

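The lever has swung part-way, its tip is now at crop (293,290), and the finger is outside it. I'll continue the arc.

Emit:
send_rows --moves '[0,-0.2,0,0.15,0,0,-0.2,0,0.15,0,0,-0.2,0,0.1,0,0,-0.2,0,0.1,0,0,-0.1,0,0,0]'

```text
time: 8.8
eef_pos: [0.5947, -0.0782, 0.0376]
tool_rot: [-0.013, 0.013, -0.707, 0.707]
wrist_force: [-1.8, -0.4, -1.0]
grip_width: -0.0001
```

Emit:
send_rows --moves '[0,-0.05,0,0,0]'

```text
time: 8.9
eef_pos: [0.5956, -0.0782, 0.0376]
tool_rot: [-0.013, 0.013, -0.707, 0.707]
wrist_force: [-2.6, -1.1, -0.5]
grip_width: -0.0
```

Emit:
send_rows --moves '[0,-0.05,0,0,0]'

```text
time: 9.0
eef_pos: [0.5958, -0.0781, 0.0375]
tool_rot: [-0.012, 0.014, -0.706, 0.708]
wrist_force: [-5.6, -2.0, 1.2]
grip_width: 0.0003
```

```bash
python3 -c "
from h import *
st()"
```

```text
t 9.0 tcp [ 0.5958 -0.0781  0.0375] mod mm [-19.7  -0.4  37.5] yaw 2.08 F [-5.6 -2.   1.2] w 0.0003
```

Emit:
send_rows --moves '[0,-0.1,0,0,0,0,-0.1,0,0,0,0,-0.05,0,0,0,0,0,0,0,0]'

```text
time: 9.4
eef_pos: [0.5965, -0.078, 0.0372]
tool_rot: [-0.008, 0.017, -0.706, 0.708]
wrist_force: [-18.1, -2.6, 10.9]
grip_width: 0.0
```

Emit:
send_rows --moves '[0,-0.1,0,0,0,0,0,0,0,0]'

```text
time: 9.6
eef_pos: [0.5967, -0.078, 0.0371]
tool_rot: [-0.007, 0.018, -0.706, 0.708]
wrist_force: [-23.6, -4.6, 16.5]
grip_width: 0.0001
```

The lever is firmly against its stop. I'll retreat straight back, go up and away to the right, then look.

Emit:
send_rows --moves '[0,0.3,0,0,0,0,0.5,0,0,0,0,0.8,0,0,0,0,0,-1,0,0,0,0,-1,0,0,0,0,-1,0,0,0,0,-1,0,0,0,0,-1,0,0,0,0,-1,0,0,0,0.5,0,1,0]'

```text
time: 10.6
eef_pos: [0.558, -0.1034, 0.1923]
tool_rot: [-0.018, 0.011, -0.706, 0.708]
wrist_force: [0.3, -0.1, -0.8]
grip_width: -0.0002
```

Emit:
send_rows --moves '[0,0.7,0,1,0,0,0.7,0,1,0,0,0.7,0,1,0,0,0.7,0,1,0,0,0.7,0,1,0,0,0.7,0,1,0,0,0.7,0,1,0,0,0.7,0,1,0,0,0.7,0,1,0,0,0,0,0,0]'

```text
time: 11.6
eef_pos: [0.4041, -0.3383, 0.1885]
tool_rot: [-0.012, 0.011, -0.706, 0.708]
wrist_force: [-0.2, 0.1, 0.8]
grip_width: -0.0001
```

```bash
python3 -c "
from h import *
st()
a=snap('top','pics/t4.png')[120:200,210:410,::-1]; b=snap('side','pics/s4.png')[170:340,300:500,::-1]
f=lambda x,h:cv2.resize(x,(700,h),interpolation=cv2.INTER_CUBIC)
cv2.imwrite('pics/f.png',np.vstack([f(a,280),f(b,310)[:310]]))
o=cv2.imread('pics/top0.png').astype(int); n=cv2.imread('pics/top0.png')*0+cv2.imread('pics/t4.png'); d=(abs(o-n).max(2)>40).astype(np.uint8)
for c in cv2.findContours(d,0,2)[0]:
    if cv2.contourArea(c)>8: print(cv2.boundingRect(c),cv2.contourArea(c))"
```

```text
t 11.6 tcp [ 0.4041 -0.3383  0.1885] mod mm [-221.  -253.3  188.5] yaw 1.85 F [-0.2  0.1  0.8] w -0.0001
(463, 409, 44, 11) 258.0
(478, 399, 82, 21) 888.0
(340, 378, 54, 42) 946.0
(373, 366, 83, 54) 1428.5
(347, 352, 22, 11) 65.5
(459, 315, 101, 89) 3778.0
(198, 312, 157, 108) 10963.0
(527, 293, 33, 30) 745.5
(553, 249, 7, 23) 97.5
(525, 247, 22, 42) 497.5
(519, 233, 5, 5) 9.0
(512, 217, 12, 12) 59.5
(439, 214, 56, 40) 1347.0
(495, 212, 26, 18) 147.0
(524, 199, 36, 36) 928.5
(310, 148, 36, 56) 1080.0
(330, 88, 8, 3) 8.5
(320, 79, 8, 3) 10.0
(338, 65, 3, 32) 15.0
(311, 65, 23, 6) 86.5
```

View pics/f.png

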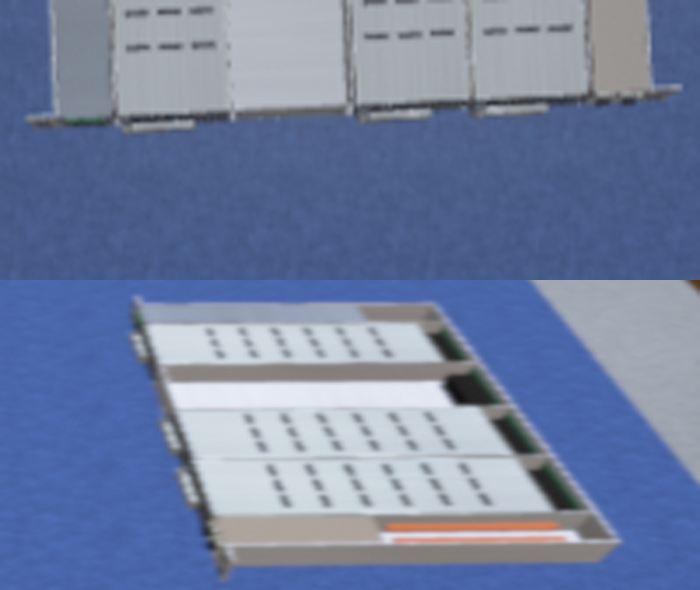

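The module is flush with its neighbours and its lever lies flat like theirs. The image changes inside the bench area are only at the module and where the arm was, including around (439,214), where the arm now covers the capacitor. I'll check there before handing in.

```bash
python3 -c "
import cv2,numpy as np
a,b=[cv2.imread(f'pics/{n}.png').astype(int) for n in('side0','s4')]
print('capacitor side diff',abs(a-b)[345:385,270:300].max(), 'choke/screwdriver',abs(a-b)[138:175,270:345].max())
t,u=[cv2.imread(f'pics/{n}.png').astype(int) for n in('top0','t4')]
print('blue decoys top',abs(t-u)[200:300,238:305].max(),abs(t-u)[255:296,345:440].max(),'choke/sd',abs(t-u)[145:230,128:190].max())
cv2.imwrite('pics/cc.png',cv2.resize(b[320:420,220:340].astype(np.uint8),None,fx=5,fy=5))"
```

```text
capacitor side diff 13 choke/screwdriver 111
blue decoys top 4 4 choke/sd 4
```

View pics/cc.png

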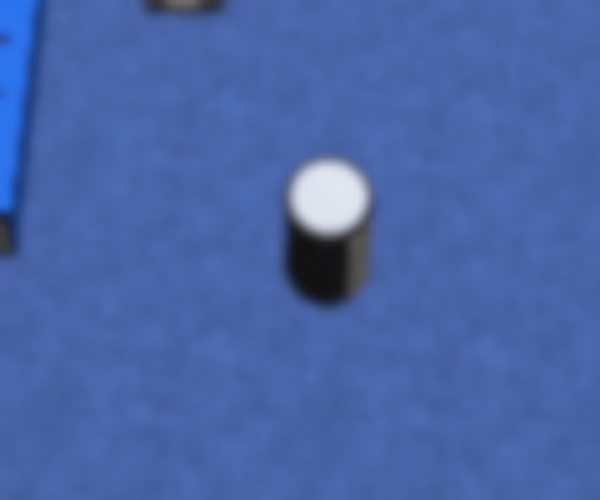

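The capacitor stands upright at crop (330,230), where it started, and the top view shows the choke, screwdriver and decoys unchanged. The choke and screwdriver area differs only in the side view, where the arm probably covers it.

```bash
python3 -c "
from h import *
print(r.finish_job())"
```

```text
the job is handed in; nothing more can be done
None
```

The module is fully home and its lever lies flat on the front plate. I handed the job in at about 11.7 s of the 48 s allowed.

- **Module:** I pushed its bare front plate with closed fingers for about 88 mm, with the lever still out. It stopped dead at the connector, with about 25 N along the bay and no further movement. A side picture taken before I touched the lever showed it flush with the shelf and the module beside it.
- **Lever:** I went to its left side and swept it round until it stopped on the plate, then pressed it with about 24 N along the bay. The position where it stopped matched a shut lever, and the final pictures show it lying like the two other modules' levers.
- **Everything else:** In the top view the choke, screwdriver and both blue decoys match the first picture. The capacitor matches in the side view; the arm covered it from above. The choke and screwdriver area did differ in the side view, probably because the arm was in the way, so I relied on the top view there.
- **Forces:** While pushing, the wrist also read 5–19 N upward, meaning the fingers pressed slightly down on the module. The most I read in all was about 31 N, well under the 120 N wrist limit. No check failed.

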